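Stand a toppled chocolate egg back in its dished pocket

TASK

One of the three big hollow chocolate eggs on the beech egg board has toppled forward out of its dished pocket and lies on its side in the finger scoop. Tip it up by lifting its nose and ease it back so that it stands upright, its flat end fully home in the middle of the empty dish, like the other two. The shell is thin: do not grip, squeeze, press or bump it hard, and leave the other two eggs standing where they are.

Things in the scene. Friction and masses are not known exactly. Their poses are not given: they have to be found in the camera images.
- egg_board: fixed beech board on the counter, 178 (x) by 340 (y) by 22 mm high, carrying the eggs. Origin at counter level under the middle pocket's centre; z up, y along the row of pockets (robot's left), x to the back. Its back edge is 60 mm behind the pocket centres, its front edge 118 mm before them. Three dished pockets, 108 mm apart, each with a finger scoop to the front edge
- pocket_left (a point): centre of the floor of the dish at the board's +y end; z up. Each dish is a shallow cone, 72 mm across at the board's top, with a flat floor 44 mm across lying 10 mm below the board's top (12 mm above the counter)
- pocket_middle (a point): centre of the floor of the middle dish; z up. From every dish a finger scoop, a square channel 30 mm wide and 5.5 mm deep, runs straight to the board's front edge. Any of the three dishes may be the empty one
- pocket_right (a point): centre of the floor of the dish at the board's -y end; z up
- lying_egg: toppled egg: dark chocolate shell, loose, 80 to 155 g, round, 80 mm across, 100.7 mm from flat end to tip. Flat end 33 mm across; below and round its widest part, 36.5 mm above the flat, it is a 40 mm radius sphere. Radius at 56, 69, 75, 81, 86, 90, 94, 98 mm above the flat: 37, 33, 31, 27, 24, 20, 16, 11 mm. z axis: flat end to tip; origin on it, 30 mm outside the flat end
- lying_egg_foot (a point): centre of the toppled egg's flat end; z axis along the egg to the tip. At the start it is 30 mm before the centre of the empty dish, the egg nearly level (nose 4 degrees down) on the edges of that dish's scoop, its nose about 13 mm out beyond the board's front edge and its underside there some 10 mm above the board's top. Raised, it may roll past upright and rest leaning back 28 degrees
- lying_egg_tip (a point): tip of the toppled egg's nose. About 1 N up under the nose rolls it up on its belly; let go early, it rolls back. From about 45 degrees short of upright it rolls on into the dish and rocks; often it stops up to 10 mm short, leaning 3 to 4 degrees, its flat's edge on the slope. Pushed lightly below 30 mm above the dish floor it slides home; higher, it tips or jams
- standing_egg_a: an egg of the same shape as the toppled one, loose, about 110 g, standing upright in one of the dishes. Origin at the centre of its flat end, z along the egg to its tip
- standing_egg_b: the third egg, as standing_egg_a, in another dish
Mind the look-alikes: they are no part of the job. Leave any red look-alike of the standing_egg_b alone.

How it is judged:
By the outcome, as a careful person would: the job done as asked, in the order asked, and still so for the second after the job is handed in, with the robot touching nothing.
It also fails if it takes over 54 s, if anything falls off the work surface, if the arm or the gripper's body presses on something with over 40 N, if the wrist force passes 120 N, or if a joint passes its speed limit or range.

ROBOT

A 7-joint arm with a two-finger parallel gripper is mounted at the origin on a cart in front of the work surface, level with it; the furniture and walls round the work are solid. World frame = base frame: x ahead of the robot, y to its left, z up, the work surface at z = 0. Lengths are in m, angles in rad, forces in N, time in s.
With the tool pointing down it reaches from about 0.4 to 0.9 m from the base axis. Payload 5.6 kg.
Tool frame: the origin (TCP) lies midway between the tips of the shut fingers; the grasp point (between the pads) lies 19 mm behind it; z points along the fingers, y is the line along which they close (so a half turn about z gives the same grasp; the last joint's range is limited). The gripper opens to 92 mm and grips with 3 to 60 N. Pads are 20 mm wide; open, the fingers measure 128 mm over their backs; the gripper's body (75 mm by 189 mm) begins 69 mm behind the grasp point.
Start: joints at [1.187, 0.468, -0.012, 1.603, 0.006, 1.071, -0.056], TCP at [0.217, -0.613, 0.215] pointing down, gripper open.
Joint ranges: [-2.53, 2.53], [-0.31, 2.02], [-1.57, 1.55], [0.28, 2.44], [-1.29, 4.43], [0.15, 1.84], [-2.92, 2.92]. Speed limits (rad/s): [2.57, 2.57, 3.14, 3.14, 3.14, 3.14, 3.14].

INTERFACE

Orientations are given as a 3x3 rotation matrix whose columns are the frame's x, y, z axes.
In Python, from station import env, effector, solver, viewer, workorder, search_frame, tip_of gives the robot as it stands. Calls block until the motion is done:
- env.reach(position, orientation): joint-space move of the TCP to a pose.
- env.movel(position, frame=None, rate=0.15): straight line of the TCP; frame=None keeps the orientation; rate is the mean speed in m/s.
- env.goto_joints(angles): joint-space move.
- effector.release() and effector.grasp(squeeze=None): open the fingers fully, or close them until they stop; squeeze is the grip in N (None keeps the last).
- env.pause(seconds).
- solver.inverse_kinematics(position, orientation): joint angles nearest the present ones, or None.
- env.sense(): the state.
- viewer.read_camera(name): name is "scene" or "side" or "wrist"; returns (picture, depth): 480x640x3 uint8, red, green, blue; 480x640 float32, m along the optical axis (not along the pixel's ray), 0 where there is no reading.
- viewer.camera_info(name): a dict with "intrinsics" (3x3 intrinsics, pixels), "eye" and "rotation" of the camera in the world; the wrist camera has in their place "T_tool_cam" (4x4, takes a point from camera to tool coordinates, whose origin is the TCP and whose axes are the flange's). Camera axes: x right, y up, looking along -z (the intrinsics and any distortion apply to the point x, -y, -z); pixel columns grow to the right and rows downward; lengths in m; the calibration is good to about 2 mm. A picture is of the moment at which its call begins: read the wrist's pose just before it. camera_info takes no time and is no camera call.
A pose or a line that the arm cannot do raises env.PlanningError and nothing moves.
- workorder.finish_job(): hands the job in; it is judged then, once.
Trained networks look in the newest picture that a camera, given by its name, has taken for a name from the list of things; names that differ only in an ending like _2 or _b are one class to them, and where a whole thing is asked for, a point or a joint stands for the part that bears it (a point fixed in the world has none). Each returns a list of dicts, best first, with "score" (0 to 1); they miss things now and then, are a little off and sometimes report something else, mostly with a low value. They report only what shows in the picture. A call takes as long as a camera call. They do not tell look-alikes from the thing itself.
- search_frame(camera, name): "at" ([x, y, z] in m, in world coordinates, good to about 4 mm: the middle of the surface that is visible of it).
- tip_of(camera, name): "at" ([x, y, z] in m, in world coordinates, good to about 4 mm: a listed point, or the origin of a listed thing).
The state is a dict: "t": time; "joint_positions": joint angles; "joint_velocities": joint speeds; "tau": joint torques, N m; "ee_pos": TCP position; "tcp_rot": TCP orientation; "wrist_force": force on the tool from outside, world axes, zero at the start; "moment": the same for the moment, N m; "gripper_width": finger opening in m; "grasp_force": force on a finger pad.
Only numpy, scipy, OpenCV 4.12 (cv2) and the standard library are available. Lean on these libraries where they do the work, as an engineer would, in place of code of your own. Each camera call takes 0.05 s, during which the arm holds its last target. There are 200 camera calls.

## Working session

There is one attempt and no reset: what is moved stays moved. The work goes in short steps, each a Python script; the robot and the scene stay as the last script left them, time stands still between calls to the robot, and variables do not carry over. Pictures are saved under pics/ and viewed, at most 13 in all, crops included, and the job is handed in when it is done.

```bash
mkdir -p pics; ls; cat > h.py <<'E'
import numpy as np, cv2
from station import env, effector, solver, viewer, workorder, search_frame, tip_of
def snap(c,fn=None,crop=None,scale=1):
    p,d=viewer.read_camera(c)
    if fn:
        q=p if crop is None else p[crop[1]:crop[3],crop[0]:crop[2]]
        q=cv2.resize(q,None,fx=scale,fy=scale)
        cv2.imwrite('pics/'+fn,q[:,:,::-1])
    return p,d
def cloud(c,d):
    i=viewer.camera_info(c);K=np.array(i["intrinsics"]);R=np.array(i["rotation"]);e=np.array(i["eye"])
    v,u=np.mgrid[0:480,0:640]
    x=(u-K[0,2])/K[0,0]*d;y=(v-K[1,2])/K[1,1]*d
    return np.stack([x,-y,-d],-1)@R.T+e
E
python3 - <<'E'
from h import *
np.set_printoptions(precision=4,suppress=True)
for c in("scene","side"):
    p,d=snap(c,c+'0.png')
    i=viewer.camera_info(c);print(c,{k:np.array(v).tolist() if not isinstance(v,str) else v for k,v in i.items()})
    for n in("egg_board","lying_egg","standing_egg_a"):
        print(n,[(np.round(r["at"],3).tolist(),round(r["score"],2)) for r in search_frame(c,n)])
    for n in("egg_board","pocket_left","pocket_middle","pocket_right","lying_egg_foot","lying_egg_tip","standing_egg_a"):
        print('tip',n,[(np.round(r["at"],3).tolist(),round(r["score"],2)) for r in tip_of(c,n)])
s=env.sense();print(s["t"],s["wrist_force"],s["tcp_rot"])
E
```

```text
pics
scene {'intrinsics': [[484.0891983724664, 0.0, 319.25415431436534], [0.0, 484.0891983724664, 246.44987436450464], [0.0, 0.0, 1.0]], 'eye': [0.04992771013839398, -0.44533426536244375, 0.3968401411615705], 'rotation': [[0.7491814646222562, 0.2811950130242422, -0.5997136797812332], [-0.6621869676735239, 0.29698663513458046, -0.6879733704110816], [-0.015347733050670106, 0.9125394803523494, 0.4087005552828005]]}
egg_board [([0.513, 0.078, 0.021], 0.92), ([0.492, 0.129, 0.074], 0.28)]
lying_egg [([0.492, 0.126, 0.072], 0.94)]
standing_egg_a [([0.381, 0.238, 0.06], 0.74), ([0.563, 0.023, 0.072], 0.68), ([0.569, 0.242, 0.087], 0.6), ([0.69, -0.002, 0.064], 0.6), ([0.514, 0.073, 0.022], 0.3)]
tip egg_board [([0.581, 0.155, 0.001], 0.78)]
tip pocket_left []
tip pocket_middle [([0.585, 0.154, 0.012], 0.68)]
tip pocket_right [([0.587, 0.043, 0.014], 0.77)]
tip lying_egg_foot [([0.554, 0.15, 0.061], 0.98)]
tip lying_egg_tip [([0.452, 0.152, 0.055], 0.95)]
tip standing_egg_a [([0.583, 0.041, 0.015], 0.95), ([0.394, 0.263, 0.002], 0.83), ([0.72, 0.012, 0.004], 0.79)]
side {'intrinsics': [[482.
[... 533 characters left out ...]
 ([0.576, 0.025, 0.085], 0.81), ([0.704, -0.01, 0.067], 0.72), ([0.501, 0.13, 0.08], 0.38)]
tip egg_board [([0.586, 0.153, -0.001], 0.68), ([0.588, 0.045, 0.018], 0.18)]
tip pocket_left [([0.586, 0.258, 0.012], 0.84)]
tip pocket_middle [([0.584, 0.151, 0.015], 0.6)]
tip pocket_right [([0.585, 0.044, 0.014], 0.7)]
tip lying_egg_foot [([0.554, 0.153, 0.061], 0.65)]
tip lying_egg_tip [([0.453, 0.149, 0.053], 0.96)]
tip standing_egg_a [([0.586, 0.261, 0.008], 0.9), ([0.588, 0.042, 0.016], 0.87), ([0.398, 0.264, -0.002], 0.74), ([0.719, 0.009, -0.0], 0.6), ([0.583, 0.154, -0.002], 0.4)]
1.1 [ 0.5391 -0.1718  0.2997] [[ 0.9425  0.3341 -0.    ]
 [ 0.3341 -0.9425 -0.    ]
 [-0.      0.     -1.    ]]
```

View pics/scene0.png

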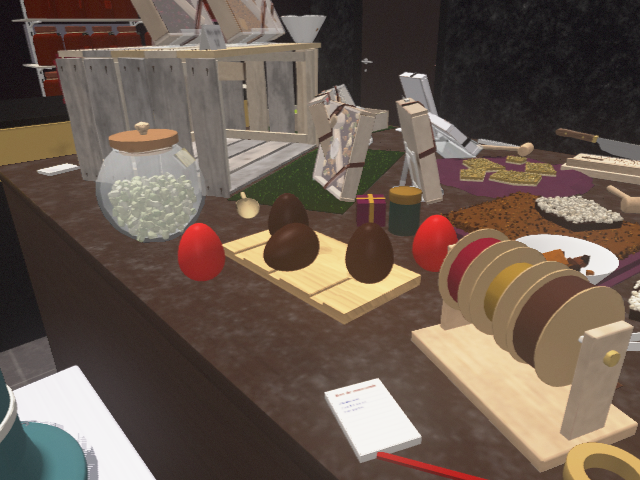

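View pics/side0.png

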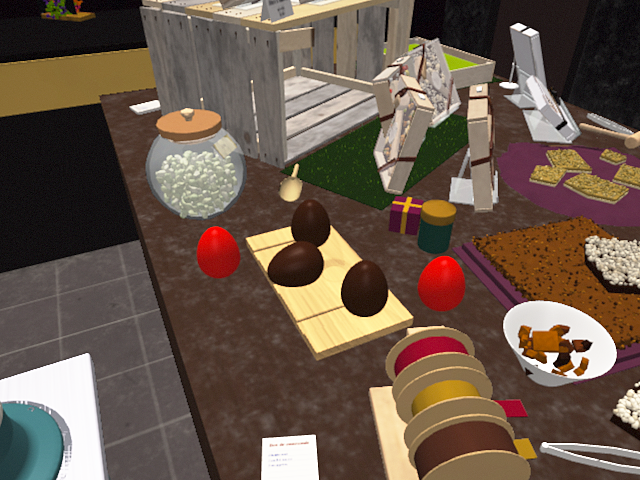

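The middle egg is the target: dark, lying, at scene (292,247) and side (296,264). The others are:
- Dark standing eggs at scene (288,220) and (369,253), to be left in place.
- Red look-alikes at scene (201,252) and (434,243), to be left alone.

The network points agree with the given geometry: pocket_middle is at about (0.586, 0.152) with yaw near 0, and the foot is 31 mm in front of it. I'll check the close crop and the IK next.

```bash
cat >> h.py <<'E'
def rot(a,psi=0.):
    a=np.radians(a);p=np.radians(psi)
    z=np.array([np.cos(a)*np.cos(p),np.cos(a)*np.sin(p),-np.sin(a)])
    y=np.array([np.sin(p),-np.cos(p),0]);x=np.cross(y,z)   # x = upper-face normal or its opposite
    return np.stack([x,y,z],1)
E
python3 - <<'E'
from h import *
np.set_printoptions(precision=3,suppress=True)
i=cv2.imread('pics/side0.png')[190:350,200:420];cv2.imwrite('pics/crop.png',cv2.resize(i,None,fx=3,fy=3))
lo=np.array([-2.53,-.31,-1.57,.28,-1.29,.15,-2.92])
print(rot(45,0))
for psi in(0,15,30):
  for a in(30,40,50,60,70):
    R=rot(a,psi);out=[]
    for S in (R,R@np.diag([-1,-1,1])):
      for P in([.40,.13,.06],[.44,.14,.027],[.50,.145,.085],[.55,.145,.03]):
        q=solver.inverse_kinematics(np.array(P),S); out.append(q is not None)
    print(psi,a,out)
print(solver.inverse_kinematics([.44,.14,.027],rot(50,15)))
p,d=viewer.read_camera("side");X=cloud("side",d);
hsv=cv2.cvtColor(p,cv2.COLOR_RGB2HSV)
m=(hsv[...,2]<90)&(X[...,2]>.03)&(X[...,1]>.09)&(X[...,1]<.205)&(X[...,0]>.43)&(X[...,0]<.6)&(X[...,2]<.12)
Q=X[m];print(len(Q),Q.min(0),Q.max(0),np.median(Q,0))
E
```

```text
[[ 0.707  0.     0.707]
 [ 0.    -1.     0.   ]
 [ 0.707  0.    -0.707]]
0 30 [False, False, False, False, False, False, False, False]
0 40 [False, False, False, False, False, False, False, False]
0 50 [False, False, False, True, False, False, False, True]
0 60 [False, False, True, True, False, False, True, True]
0 70 [False, True, True, True, False, True, True, True]
15 30 [False, False, False, False, False, False, False, False]
15 40 [False, False, False, False, False, False, False, False]
15 50 [False, False, False, True, False, False, False, True]
15 60 [False, False, True, True, False, False, True, True]
15 70 [False, True, True, True, False, True, True, True]
30 30 [False, False, False, False, False, False, False, False]
30 40 [False, False, False, False, False, False, False, False]
30 50 [False, False, False, True, False, False, False, True]
30 60 [False, False, True, True, False, False, True, True]
30 70 [False, True, True, True, False, True, True, True]
None
1894 [0.455 0.111 0.034] [0.551 0.174 0.099] [0.499 0.129 0.076]
```

View pics/crop.png

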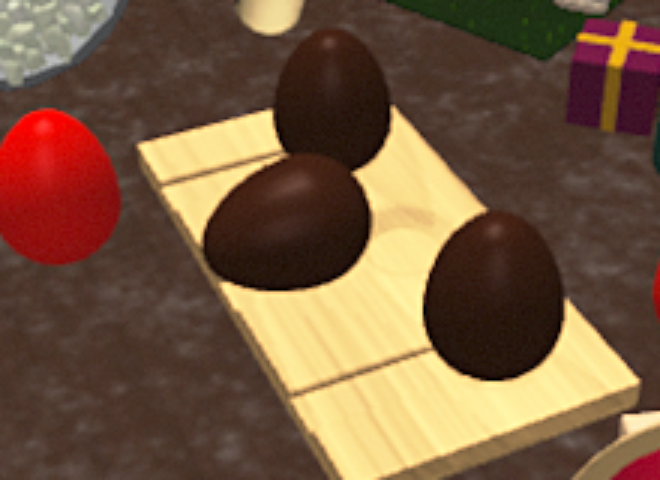

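The crop confirms the dark egg lying in the middle scoop, with its nose toward the front edge and the empty dish behind it. Reach limits how flat the tool can point forward, so I'll scan yaw and tilt.

```bash
python3 - <<'E'
from h import *
def ok(P,R): return solver.inverse_kinematics(np.array(P),R) is not None
def rz(g):
    g=np.radians(g);return np.array([[np.cos(g),-np.sin(g),0],[np.sin(g),np.cos(g),0],[0,0,1.]])
A=(20,25,30,35,40,45,50,55,60,65,70,75)
for roll in (0,180,90,-90):
  print('roll',roll)
  for psi in range(-120,181,15):
    s=''.join('X' if all(ok(P,rot(a,psi)@rz(roll)) for P in([.45,.15,.025],[.50,.15,.085])) else '.' for a in A)
    print(psi,s)
print("x front limit, psi 0:")
for a in (45,50,55,60,65,70):
    print(a,[round(x,2) for x in np.arange(.38,.6,.02) if ok([x,.15,.03],rot(a,0))],[round(x,2) for x in np.arange(.38,.6,.02) if ok([x,.15,.09],rot(a,0))])
E
```

```text
roll 0
-120 XXXXXXXXXXXX
-105 XXXXXXXXXXXX
-90 XXXXXXXXXXXX
-75 XXXXXXXXXXXX
-60 XXXXXXXXXXXX
-45 XXXXXXXXXXXX
-30 XXXXXXXXXXXX
-15 ........XXXX
0 ..........XX
15 ...........X
30 ..........XX
45 .........XXX
60 XX....XXXXXX
75 XXXXXXXXXXXX
90 XXXXXXXXXXXX
105 XXXXXXXXXXXX
120 XXXXXXXXXXXX
135 XXXXXXXXXXXX
150 XXXXXXXXXXXX
165 .XXXXXXXXXXX
180 ...XXXXXXXXX
roll 180
-120 XXXXXXXXXXXX
-105 XXXXXXXXXXXX
-90 XXXXXXXXXXXX
-75 XXXXXXXXXXXX
-60 XXXXXXXXXXXX
-45 XXXXXXXXXXXX
-30 XXXXXXXXXXXX
-15 ........XXXX
0 ..........XX
15 ..........XX
30 ..........XX
45 .........XXX
60 XX....XXXXXX
75 XXXXXXXXXXXX
90 XXXXXXXXXXXX
105 XXXXXXXXXXXX
120 XXXXXXXXXXXX
135 XXXXXXXXXXXX
150 XXXXXXXXXXXX
165 .XXXXXXXXXXX
180 ...XXXXXXXXX
roll 90
-120 XXXXXXXXXXXX
-105 XXXXXXXXXXXX
-90 XXXXXXXXXXXX
-75 XXXXXXXXXXXX
-60 XXXXXXXXXXXX
-45 XXXXXXXXXXXX
-30 XXXXXXXXXXXX
-15 ........XXXX
0 ..........XX
15 ..........XX
30 ..........XX
45 .........XXX
60 XX....XXXXXX
75 XXXXXXXXXXXX
90 XXXXXXXXXXXX
105 XXXXXXXXXXXX
120 XXXXXXXXXXXX
135 XXXXXXXXXXXX
150 XXXXXXXXXXXX
165 .XXXXXXXXXXX
180 ...XXXXXXXXX
roll -90
-120 XXXXXXXXX
[... 779 characters left out ...]
t64(0.54), np.float64(0.56), np.float64(0.58)] [np.float64(0.48), np.float64(0.5), np.float64(0.52), np.float64(0.54), np.float64(0.56)]
65 [np.float64(0.46), np.float64(0.48), np.float64(0.5), np.float64(0.52), np.float64(0.54), np.float64(0.56)] [np.float64(0.44), np.float64(0.46), np.float64(0.48), np.float64(0.5), np.float64(0.52), np.float64(0.54), np.float64(0.56), np.float64(0.58)]
70 [np.float64(0.44), np.float64(0.46), np.float64(0.48), np.float64(0.5), np.float64(0.52), np.float64(0.54), np.float64(0.56), np.float64(0.58)] [np.float64(0.42), np.float64(0.44), np.float64(0.46), np.float64(0.48), np.float64(0.5), np.float64(0.52), np.float64(0.54), np.float64(0.56), np.float64(0.58)]
```

```bash
cat >> h.py <<'E'
C0=np.array([.586,.1515])   # middle pocket x,y
def egg_pt(th,ax,r):
    """material point under the nose (axis ax from sphere centre, radius r) with egg rolled to pitch th (deg)"""
    t=np.radians(th); cx=C0[0]-.0665+.0371*(t+.07); 
    return np.array([cx-ax*np.cos(t)-r*np.sin(t),C0[1],.059+ax*np.sin(t)-r*np.cos(t)])
def tcp_for(P,R,back=.015,up=.010,side=.064):
    return P-R@np.array([up,side,-back])
E
python3 - <<'E'
from h import *
np.set_printoptions(precision=3,suppress=True)
p,d=viewer.read_camera("scene");X=cloud("scene",d).reshape(-1,3)
p,d=viewer.read_camera("side");X=np.vstack([X,cloud("side",d).reshape(-1,3)])
for x0 in np.arange(.2,.65,.05):
    print(round(x0,2),[ (round(float(np.percentile(X[m][:,2],99)),2) if (m:=(abs(X[:,0]-x0)<.025)&(abs(X[:,1]-y0)<.025)).sum()>8 else None) for y0 in np.arange(-.5,.31,.05)])
pr=None
for psi,a in((80,20),(80,10),(75,20)):
  for P in(np.array([.42,.02,.20]),np.array([.42,.02,.06]),egg_pt(-4,.058,.0155),egg_pt(30,.05,.022),egg_pt(60,.05,.022)):
    print(psi,a,P,tcp_for(P,rot(a,psi)),solver.inverse_kinematics(tcp_for(P,rot(a,psi)),rot(a,psi)))
E
```

```text
0.2 [None, None, None, None, None, None, None, None, None, None, None, None, None, None, None, None, None]
0.25 [None, 0.59, None, None, None, None, None, None, None, None, None, None, None, None, None, None, None]
0.3 [None, None, None, None, None, 0.0, 0.01, 0.01, 0.0, 0.0, 0.0, 0.0, 0.0, 0.0, 0.0, 0.0, 0.0]
0.35 [None, None, None, None, 0.01, 0.01, 0.01, 0.01, 0.01, 0.0, 0.0, 0.0, 0.0, 0.0, 0.0, 0.09, 0.07]
0.4 [None, None, None, 0.0, 0.01, 0.0, 0.01, 0.01, 0.0, 0.0, 0.0, 0.0, 0.0, 0.0, 0.05, 0.1, 0.09]
0.45 [None, None, None, 0.14, 0.16, 0.15, 0.02, 0.0, 0.0, 0.0, 0.02, 0.02, 0.02, 0.08, 0.02, 0.07, 0.02]
0.5 [None, None, 0.02, 0.14, 0.17, 0.17, 0.17, 0.15, 0.02, 0.0, 0.02, 0.02, 0.09, 0.1, 0.09, 0.02, 0.02]
0.55 [None, None, 0.0, 0.16, 0.17, 0.17, 0.17, 0.17, 0.02, 0.0, 0.09, 0.11, 0.08, 0.1, 0.07, 0.11, 0.08]
0.6 [None, None, None, 0.0, None, 0.15, 0.16, 0.17, 0.0, 0.0, 0.1, 0.11, 0.02, 0.02, 0.08, 0.11, None]
80 20 [0.42 0.02 0.2 ] [0.359 0.042 0.185] [ 1.198  0.662 -0.661  2.278 -0.821  1.08   1.053]
80 20 [0.42 0.02 0.06] [0.359 0.042 0.045] [ 1.169  1.028 -0.594  2.223 -0.7
[... 566 characters left out ...]
2.208 -1.06   0.747  1.479]
80 10 [0.487 0.151 0.065] [0.426 0.175 0.052] [ 0.958  1.234 -0.712  2.187 -1.024  0.733  1.367]
80 10 [0.517 0.151 0.091] [0.456 0.175 0.079] [ 0.956  1.193 -0.771  2.151 -1.002  0.739  1.26 ]
75 20 [0.42 0.02 0.2 ] [0.361 0.047 0.185] [ 1.227  0.645 -0.668  2.335 -0.908  1.028  1.099]
75 20 [0.42 0.02 0.06] [0.361 0.047 0.045] [ 1.213  1.041 -0.613  2.276 -0.805  0.764  1.255]
75 20 [0.463 0.151 0.039] [0.404 0.178 0.025] [ 0.962  1.182 -0.72   2.318 -1.288  0.527  1.589]
75 20 [0.487 0.151 0.065] [0.428 0.178 0.05 ] [ 1.267  1.526 -1.144  2.28   0.294  0.245  0.049]
75 20 [0.517 0.151 0.091] [0.458 0.178 0.077] [ 0.882  1.018 -0.737  2.253 -1.271  0.631  1.378]
```

```bash
python3 - <<'E'
from h import *
np.set_printoptions(precision=3,suppress=True)
R=rot(20,82)
s=env.sense();env.movel(s["ee_pos"]+[0,0,.13],rate=.25)
env.reach(tcp_for(np.array([.42,.01,.20]),R),R)
env.movel(tcp_for(np.array([.455,.06,.075]),R),rate=.2)
s=env.sense();print(s["t"],s["ee_pos"],s["joint_positions"],s["wrist_force"],s["gripper_width"])
p,d=snap("scene","pre_scene.png",(150,150,400,330),3)
X=cloud("scene",d)
p2,_=snap("side","pre_side.png",(170,150,420,330),3)
E
```

```text
5.1167 [0.393 0.079 0.061] [ 0.982  0.965 -0.546  2.206 -0.885  0.879  1.244] [-0.236 -0.066 -0.044] 0.09160919371400009
```

View pics/pre_scene.png

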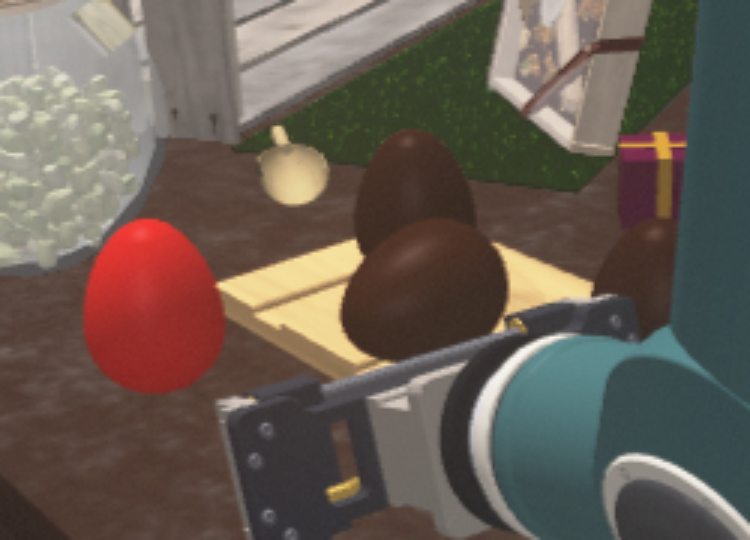

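View pics/pre_side.png

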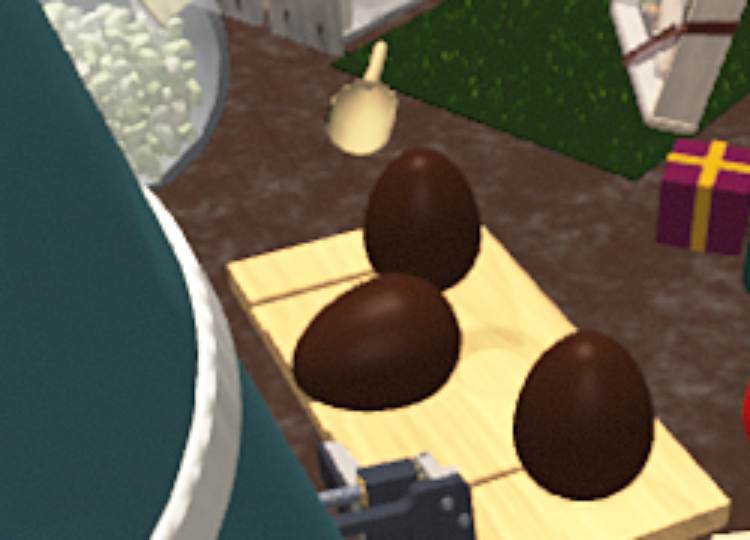

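The side view shows the +x finger at crop (330,460), just in front of the board edge, the nose at crop (300,380), and all the eggs unmoved. I'll slide the finger under the nose now.

```bash
python3 - <<'E'
from h import *
np.set_printoptions(precision=3,suppress=True)
R=rot(20,82)
env.movel(tcp_for(np.array([.4625,.085,.035]),R,back=.018),rate=.1)
s=env.sense();print(s["t"],s["wrist_force"])
env.movel(tcp_for(np.array([.4625,.146,.035]),R,back=.018),rate=.06)
s=env.sense();print(s["t"],s["ee_pos"],s["wrist_force"])
a,d1=snap("side");b,d2=snap("wrist")
cv2.imwrite('pics/ins.png',np.hstack([cv2.resize(a[150:330,170:420],(420,302)),cv2.resize(b,(380,302))])[:,:,::-1])
for n in("lying_egg_tip","lying_egg_foot"):print([np.round(r["at"],3) for r in tip_of("side",n)][:1])
E
```

```text
5.8667 [1.002 1.329 2.853]
7.0333 [0.401 0.169 0.02 ] [0.617 2.129 4.078]
[]
[]
```

View pics/ins.png

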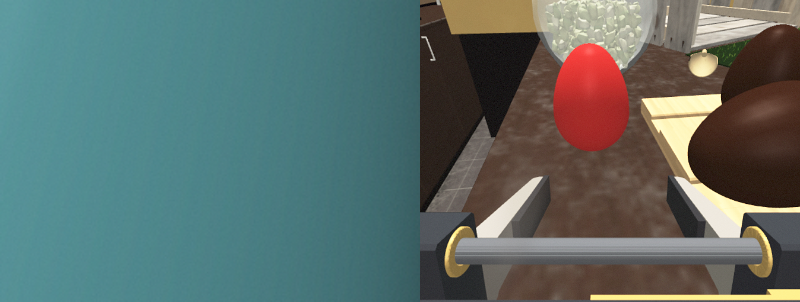

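The finger in the wrist view tapers to its tip at (672,180) and lies just in front of the nose at (690,150). The 4 N upward force suggests the gripper body is resting on the board, so I'll tilt more, and measure the finger's shape in the tool frame.

```bash
cat >> h.py <<'E'
def wcloud(d):
    i=viewer.camera_info("wrist");K=np.array(i["intrinsics"]);T=np.array(i["T_tool_cam"])
    v,u=np.mgrid[0:480,0:640];x=(u-K[0,2])/K[0,0]*d;y=(v-K[1,2])/K[1,1]*d
    return np.stack([x,-y,-d],-1)@T[:3,:3].T+T[:3,3]
E
python3 - <<'E'
from h import *
np.set_printoptions(precision=4,suppress=True)
R=rot(29,84)
env.movel(tcp_for(np.array([.4625,.142,.035]),R,back=.018),R,rate=.05)
s=env.sense();print(s["t"],s["ee_pos"],s["wrist_force"])
p,d=snap("wrist")
X=wcloud(d)
F=X[(d>0)&(abs(X[...,0])<.02)&(X[...,1]>.03)&(X[...,1]<.075)&(X[...,2]>-.09)&(X[...,2]<.004)]
for z0 in np.arange(-.08,.005,.01):
    f=F[abs(F[:,2]-z0)<.005]
    if len(f)>5: print(round(z0,3),len(f),'y',np.percentile(f[:,1],[2,98]),'x',np.percentile(f[:,0],[2,98]))
# egg in world, from wrist cam
W=X@s["tcp_rot"].T+s["ee_pos"]
hs=cv2.cvtColor(p,cv2.COLOR_RGB2HSV)
m=(d>0)&(hs[...,2]<95)&(W[...,0]>.43)&(W[...,0]<.56)&(W[...,1]>.10)&(W[...,1]<.19)&(W[...,2]>.026)&(W[...,2]<.12)
E=W[m];print(len(E),E.min(0),E.max(0))
for x0 in np.arange(.45,.49,.005):
    e=E[abs(E[:,0]-x0)<.0025]
    if len(e)>3: print(round(x0,3),len(e),'z',e[:,2].min(),e[:,2].max(),'y',e[:,1].min(),e[:,1].max())
E
```

```text
7.5667 [0.4003 0.1589 0.0171] [ 0.2085 -0.3725  0.7002]
-0.08 956 y [0.0504 0.0602] x [-0.0113  0.0122]
-0.07 1217 y [0.0506 0.0639] x [-0.0102  0.012 ]
-0.06 1593 y [0.0468 0.0634] x [-0.0006  0.0116]
-0.05 1153 y [0.0467 0.0623] x [-0.0075  0.0113]
-0.04 1084 y [0.0468 0.0743] x [-0.0088  0.0196]
-0.03 1136 y [0.0468 0.074 ] x [-0.0087  0.0196]
-0.02 698 y [0.0468 0.0693] x [-0.0087  0.0192]
-0.01 488 y [0.0468 0.0591] x [-0.009   0.0106]
-0.0 885 y [0.0308 0.0744] x [-0.0199  0.0102]
31986 [0.4408 0.1    0.026 ] [0.5206 0.1788 0.0987]
0.45 142 z 0.026020038932110898 0.046108260198694205 y 0.12247096771830751 0.15857008720976737
0.455 950 z 0.04597889807298372 0.06827488757866151 y 0.1396591408828638 0.16169804053602907
0.46 2133 z 0.04069822854610752 0.07465098669636344 y 0.1333661481062001 0.16568540792176834
0.465 2574 z 0.03835005775953751 0.07982066059231738 y 0.12875391142612638 0.1690731561734233
0.47 2991 z 0.03652403348792978 0.08392230646742474 y 0.12483760170683364 0.1711404794888925
0.475 3313 z 0.0360857816307323 0.08733074206431574 y 0.12202549403569013 0.17126822704713532
0.48 3505 z 0.035725931949559794 0.08990030924991521 y 0.11910120701465944 0.17211115020944515
0.485 3412 z 0.03403600909535748 0.09239499646998417 y 0.11719082143843065 0.17444926144894607
```

```bash
cat >> h.py <<'E'
C0[1]=.1508
def rad(ax): return np.interp(ax+.0365,[.056,.069,.075,.081,.086,.090,.094,.098],[.037,.033,.031,.027,.024,.020,.016,.011])
def lift_pose(th,ax,a,psi,dz=0,dx=0):
    r=rad(ax); P=egg_pt(th,ax,r*np.cos(np.radians(a)))
    P=P+[dx,-r*np.sin(np.radians(a)),dz]; R=rot(a,psi)
    return tcp_for(P,R,back=.016,side=.054),R
E
python3 - <<'E'
from h import *
np.set_printoptions(precision=3,suppress=True)
print([ (solver.inverse_kinematics(*lift_pose(t,x,a,84)) is not None) for t,x,a in((-4,.058,29),(10,.055,24),(25,.051,18),(50,.05,12),(65,.05,12))])
T,R=lift_pose(-4,.058,29,84,dz=-.006); env.movel(T,R,rate=.04)
s=env.sense();print(s["t"],s["ee_pos"],s["wrist_force"]);f0=s["wrist_force"]
for t,x,a in((-4,.058,29),(0,.0575,28),(5,.056,26),(10,.055,24),(15,.053,22),(20,.051,20)):
    T,R=lift_pose(t,x,a,84);env.movel(T,R,rate=.02)
    s=env.sense();print(t,round(s["t"],2),s["ee_pos"]-T,s["wrist_force"]-f0)
b,d2=snap("wrist","lift.png")
E
```

```text
[True, True, True, True, True]
8.0167 [0.41  0.158 0.018] [-0.79  -0.647 -0.994]
-4 8.47 [ 0. -0.  0.] [0.34  0.951 1.204]
0 8.82 [ 0. -0. -0.] [0.719 0.598 0.643]
5 9.22 [ 0. -0. -0.] [ 0.348 -0.212  0.202]
10 9.64 [ 0. -0. -0.] [0.773 0.694 0.488]
15 10.05 [ 0. -0. -0.] [0.531 1.499 1.265]
20 10.45 [ 0. -0. -0.] [ 0.368 -0.13   0.565]
```

View pics/lift.png

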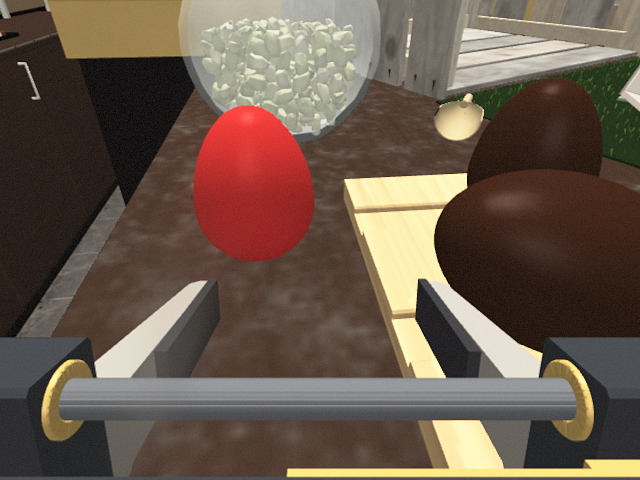

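```bash
cat >> h.py <<'E'
from scipy.optimize import least_squares
_H=np.array([0,.056,.069,.075,.081,.086,.090,.094,.098,.1007])-.0365
_Rr=np.array([0,.037,.033,.031,.027,.024,.020,.016,.011,0.])
def prof(h):
    s=np.sqrt(np.maximum(.04**2-h**2,0)); return np.where(h<.0195,s,np.interp(h,_H,_Rr))
def fit_egg(E,th0=45,c0=None):
    """fit egg (sphere centre, pitch, yaw) to cloud; returns c, pitch deg (0 lying nose to -x, 90 upright), lateral lean deg"""
    def res(v):
        t,l=v[3:]; u=np.array([-np.cos(t)*np.cos(l),np.sin(l),np.sin(t)*np.cos(l)])
        q=E-v[:3];h=q@u;r=np.linalg.norm(q-h[:,None]*u,axis=1)
        hh=np.clip(h,-.0365,.0642)
        # distance to meridian via dense samples
        hs=np.linspace(-.0364,.0642,150);rs=prof(hs)
        D=np.sqrt((h[:,None]-hs)**2+(r[:,None]-rs)**2).min(1)
        return D
    best=None
    for t0 in np.radians(np.atleast_1d(th0)):
        o=least_squares(res,np.r_[c0 if c0 is not None else E.mean(0),t0,0.],loss="soft_l1",f_scale=.002)
        if best is None or o.cost<best.cost: best=o
    v=best.x;return v[:3],np.degrees(v[3]),np.degrees(v[4]),np.median(res(v))
def see_wrist(th0=(0,30,60,90)):
    s=env.sense();p,d=viewer.read_camera("wrist");W=wcloud(d)@s["tcp_rot"].T+s["ee_pos"]
    return egg_from(p,d,W,th0)
def egg_from(p,d,W,th0=(0,30,60,90)):
    hs=p.astype(int)
    m=(d>0)&(hs.max(2)<110)&(hs[...,0]-hs[...,2]>5)&(hs[...,0]-hs[...,1]<70)&(abs(W[...,1]-.151)<.045)&(W[...,0]>.44)&(W[...,0]<.64)&(W[...,2]>.03)&(W[...,2]<.14)
    E=W[m];E=E[::max(1,len(E)//400)]
    return fit_egg(E,th0,np.array([.55,.151,.06]))+(len(E),)
E
python3 - <<'E'
from h import *
np.set_printoptions(precision=4,suppress=True)
print(see_wrist())
s=env.sense();print(s["t"],s["wrist_force"])
E
```

```text
(array([0.5374, 0.1511, 0.0598]), np.float64(23.739056958478663), np.float64(3.3528467374583553), np.float64(0.0004994070531726924), 403)
10.55 [-0.5219  0.5364 -0.8608]
```

The fit shows the egg rolling as modelled: pitch about 24°, centred at y = 0.151, leaning 3° sideways. I'll carry on in small steps.

```bash
python3 - <<'E'
from h import *
np.set_printoptions(precision=4,suppress=True)
for t,x,a in((26,.0505,17),(32,.050,15),(38,.050,13),(43,.050,12),(47,.050,12),(50,.05,12),(53,.05,12)):
    T,R=lift_pose(t,x,a,84);env.movel(T,R,rate=.02)
    s=env.sense();f=s["wrist_force"];c,th,l,e,n=see_wrist()
    print(t,round(s["t"],2),f,c,round(th,1),round(l,1),round(e,4),n)
    if th>65: break
env.pause(.5)
print(see_wrist(),env.sense()["t"])
E
```

```text
26 11.05 [-0.2539  0.0959  0.7358] [0.5409 0.1506 0.0597] 31.0 5.3 0.0005 404
32 11.6 [-0.0787 -0.2272 -0.3921] [0.5459 0.1512 0.059 ] 38.1 2.0 0.0005 406
38 12.19 [ 0.3656  0.075  -0.2367] [0.5504 0.1513 0.0598] 42.3 2.6 0.0005 404
43 12.72 [-0.6031  0.1246  0.3322] [0.5543 0.1513 0.06  ] 46.3 2.7 0.0005 402
47 13.19 [0.0968 0.2823 0.4457] [0.5689 0.1522 0.055 ] 74.6 0.3 0.0005 407
(array([0.5843, 0.1485, 0.0482]), np.float64(94.8478309016719), np.float64(-1.4537160458295424), np.float64(0.0005954903658744032), 405) 13.7917
```

```bash
python3 - <<'E'
from h import *
np.set_printoptions(precision=4,suppress=True)
s=env.sense();env.movel(s["ee_pos"]+[-.05,-.05,.06],rate=.12)
env.pause(.8)
c=see_wrist((90,));print(env.sense()["t"],c)
s=env.sense();env.movel(s["ee_pos"]+[-.02,-.10,.08],rate=.2);print(env.sense()["t"])
p,d=snap("wrist","after.png")
for cam in("scene","side"):
    p,d=viewer.read_camera(cam);W=cloud(cam,d)
    for dy in(0,.108,-.108):
        V=W-[0,dy,0]
        try:print(cam,dy,egg_from(p,d,V,(90,)))
        except Exception as e:print(cam,dy,e)
E
```

```text
15.5667 (array([0.5808, 0.1503, 0.0497]), np.float64(91.39085097693085), np.float64(0.39836203966893013), np.float64(0.0005851870776000527), 420)
16.3667
scene 0 (array([0.58  , 0.1511, 0.051 ]), np.float64(93.09194074676925), np.float64(1.7239510956467987), np.float64(0.0007065497205293484), 599)
scene 0.108 (array([0.584 , 0.1525, 0.0512]), np.float64(97.94470003399739), np.float64(1.3804437483653418), np.float64(0.0010995090657289152), 182)
scene -0.108 (array([0.5858, 0.1525, 0.0514]), np.float64(90.47523211876124), np.float64(1.2339030828173734), np.float64(0.0006554950530404074), 568)
side 0 (array([0.5807, 0.1513, 0.049 ]), np.float64(91.31767492759231), np.float64(-0.09677297981002292), np.float64(0.0007986498079206541), 522)
side 0.108 (array([0.586 , 0.1523, 0.0491]), np.float64(89.81322537232691), np.float64(1.6079500182485604), np.float64(0.0008503240038687731), 441)
side -0.108 (array([0.5863, 0.1523, 0.0487]), np.float64(89.71423493978321), np.float64(0.7246714641220388), np.float64(0.0006915952581331353), 465)
```

View pics/after.png

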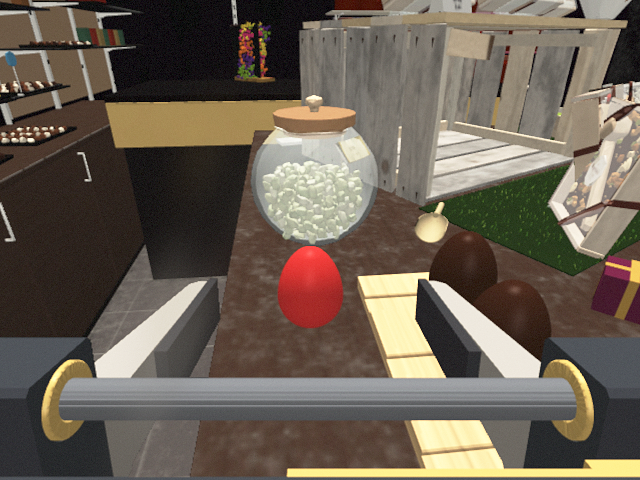

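The egg is upright, but about 5.5 mm short: x = 0.581 against 0.586 for its neighbours, matching the described stop. I'll nudge it from the front with closed fingertips, touching about 22 mm above the dish floor.

```bash
python3 - <<'E'
from h import *
np.set_printoptions(precision=4,suppress=True)
R=rot(60,0);off=R@[.0105,0,0]
y0=.152
s=env.sense();env.movel(s["ee_pos"]+[-.0,-.0,.09],rate=.25)
effector.grasp(3)
env.reach(np.array([.48,y0,.20]),rot(65,0))
s=env.sense();print(s["t"],s["joint_positions"],s["gripper_width"])
env.movel(np.array([.525,y0,.036])-off,R,rate=.15)
env.movel(np.array([.537,y0,.034])-off,R,rate=.05)
s=env.sense();print(s["t"],s["ee_pos"],s["wrist_force"])
p,d=snap("side","push.png",(170,150,420,330),3)
print(egg_from(p,d,cloud("side",d),(90,)))
E
```

```text
21.1583 [-1.3733  0.0292  0.9063  2.3194  0.4065  0.4438 -2.3798] 0.0007453015935483445Traceback (most recent call last):
  File "<stdin>", line 9, in <module>
station.PlanningError: the arm cannot follow that straight line within its joint ranges
```

```bash
python3 - <<'E'
from h import *
np.set_printoptions(precision=4,suppress=True)
y0=.152
done=False
for a in(65,68,62):
    R=rot(a,0);off=R@[.0105,0,0]
    q=solver.inverse_kinematics(np.array([.525,y0,.036])-off,R);q2=solver.inverse_kinematics(np.array([.549,y0,.034])-off,R);print(a,q,q2)
    try:
        env.movel(np.array([.515,y0,.08])-off,R,rate=.15);env.movel(np.array([.527,y0,.034])-off,R,rate=.1);print('ok',a);done=True;break
    except env.PlanningError as e: print(a,e)
if done:
    env.movel(np.array([.537,y0,.034])-off,rate=.05)
s=env.sense();print(s["t"],s["ee_pos"],s["wrist_force"],s["joint_positions"])
p,d=snap("side","push.png",(170,150,420,330),3)
print(egg_from(p,d,cloud("side",d),(90,)))
E
```

```text
65 [-0.4534  0.466  -0.0142  2.3066  1.7014  0.1987  2.5831] [-0.4294  0.4918 -0.0129  2.257   1.6065  0.187   2.7037]
65 the arm cannot follow that straight line within its joint ranges
68 None [-0.9392  0.564   0.6219  2.2541 -1.2261  0.1621 -0.8277]
68 the arm cannot follow that straight line within its joint ranges
62 [-0.6515  0.4776  0.1949  2.3501  2.2553  0.1771  1.9821] [-1.0409  0.6056  0.7055  2.3242  4.0508  0.1836  0.122 ]
62 the arm cannot follow that straight line within its joint ranges
22.15 [0.5056 0.1518 0.0765] [-0.2024 -0.1203 -0.7638] [-0.8962  0.3795  0.5089  2.3076 -0.1168  0.1498 -1.9092]
(array([0.5801, 0.1513, 0.0495]), np.float64(92.2248521125208), np.float64(0.6782287440398664), np.float64(0.0007721126782625038), 442)
```

View pics/push.png

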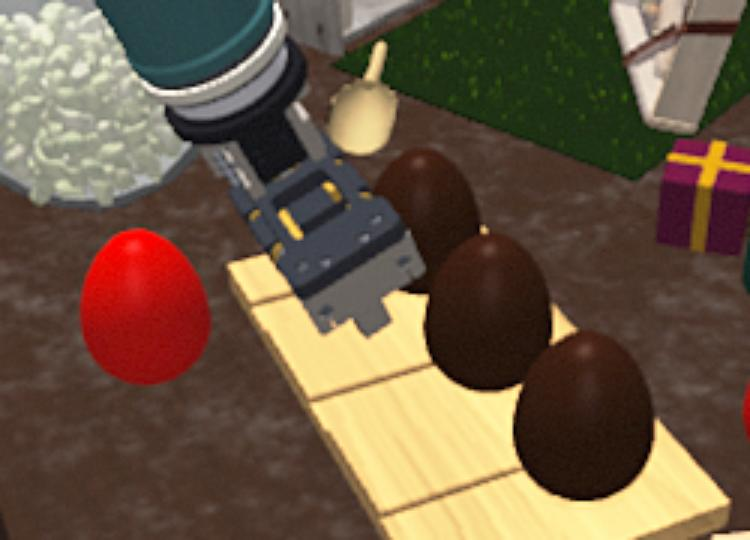

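The arm stopped short because q6 is at its lower limit; the egg is untouched. I'll scan for a tool direction away from that limit.

```bash
python3 - <<'E'
from h import *
np.set_printoptions(precision=2,suppress=True)
for psi in(-45,-30,-15,0,15,30,45,60):
  for a in(50,55,60,65,70,74,77):
   for fl in (1,-1):
    R=rot(a,psi)@np.diag([fl,fl,1.]);off=rot(a,psi)@[.0105,0,0]
    qs=[solver.inverse_kinematics(np.array(P)-off,R) for P in([.505,.152,.09],[.525,.152,.034],[.549,.152,.034])]
    if any(q is None for q in qs): continue
    qs=np.array(qs);j=abs(np.diff(qs,axis=0)).max()
    if j<.8: print(psi,a,fl,'jump',round(j,2),'q6',qs[:,5],qs[0])
E
```

```text
-45 50 1 jump 0.2 q6 [0.46 0.41 0.42] [-1.71  1.02  1.26  2.22 -0.59  0.46 -2.54]
-45 50 -1 jump 0.14 q6 [0.65 0.57 0.58] [-1.13  0.54  0.4   2.19  0.9   0.65 -0.78]
-45 55 1 jump 0.22 q6 [0.46 0.4  0.4 ] [-1.63  0.88  1.2   2.21 -0.46  0.46 -2.6 ]
-45 55 -1 jump 0.13 q6 [0.65 0.57 0.58] [-0.97  0.49  0.27  2.18  0.87  0.65 -0.7 ]
-45 60 1 jump 0.22 q6 [0.46 0.39 0.4 ] [-1.54  0.75  1.11  2.2  -0.33  0.46 -2.67]
-45 60 -1 jump 0.13 q6 [0.65 0.57 0.58] [-0.81  0.45  0.14  2.16  0.82  0.65 -0.59]
-45 65 1 jump 0.16 q6 [0.49 0.39 0.41] [-1.46  0.67  1.06  2.18 -0.32  0.49 -2.62]
-45 65 -1 jump 0.13 q6 [0.66 0.57 0.59] [-0.65  0.43  0.    2.14  0.75  0.66 -0.48]
-45 70 1 jump 0.16 q6 [0.53 0.43 0.45] [-1.36  0.61  0.99  2.16 -0.34  0.53 -2.56]
-45 70 -1 jump 0.13 q6 [0.66 0.59 0.61] [-0.47  0.42 -0.14  2.11  0.68  0.66 -0.36]
-45 74 1 jump 0.16 q6 [0.57 0.47 0.5 ] [-1.29  0.58  0.95  2.14 -0.38  0.57 -2.49]
-45 74 -1 jump 0.14 q6 [0.68 0.61 0.63] [-0.34  0.42 -0.25  2.09  0.62  0.68 -0.27]
-45 77 1 jump 0.17 q6 [0.61 0.51 0.53] [-1.24  0.56  0.93  2.13 -0.41  0.61 -2.43]
-45 77 -1 jump 0
[... 5324 characters left out ...]
.19  0.39  0.13  2.28 -1.27  0.5  -2.6 ]
60 65 1 jump 0.51 q6 [0.3  0.27 0.29] [ 0.34  0.44 -0.54  2.21 -0.41  0.3  -0.28]
60 65 -1 jump 0.25 q6 [0.54 0.43 0.47] [-0.47  0.39  0.39  2.26 -1.15  0.54 -2.77]
60 70 1 jump 0.13 q6 [0.37 0.27 0.3 ] [ 0.21  0.41 -0.45  2.17 -0.24  0.37 -0.5 ]
60 70 -1 jump 0.22 q6 [0.61 0.51 0.54] [-0.71  0.42  0.64  2.23 -1.05  0.61 -2.91]
60 74 1 jump 0.13 q6 [0.43 0.33 0.36] [ 0.19  0.42 -0.47  2.14 -0.04  0.43 -0.72]
60 74 -1 jump 0.52 q6 [0.86 0.58 0.61] [-1.08  0.62  1.12  2.21 -1.19  0.86 -2.84]
60 77 1 jump 0.12 q6 [0.48 0.38 0.41] [ 0.15  0.42 -0.46  2.11  0.04  0.48 -0.82]
60 77 -1 jump 0.47 q6 [1.08 0.74 0.77] [-1.21  0.84  1.35  2.19 -1.27  1.08 -2.8 ]
```

```bash
python3 - <<'E'
from h import *
np.set_printoptions(precision=4,suppress=True)
y0=.152;R=rot(74,0);off=R@[.0105,0,0]
try: env.movel(np.array([.505,y0,.085])-off,R,rate=.1)
except env.PlanningError: print('reach');env.reach(np.array([.505,y0,.085])-off,R)
env.movel(np.array([.525,y0,.036])-off,R,rate=.12)
env.movel(np.array([.537,y0,.036])-off,rate=.05)
s=env.sense();print(s["t"],s["ee_pos"],s["wrist_force"],s["joint_positions"])
for x in(.541,.5435,.545,.5465,.548):
    env.movel(np.array([x,y0,.036])-off,rate=.01)
    s=env.sense();p,d=viewer.read_camera("side")
    c,th,l,e,n=egg_from(p,d,cloud("side",d),(90,));print(x,round(s["t"],2),s["wrist_force"],c,round(th,1),round(l,1),n)
    if c[0]>.5862 or th>97: break
snap("side","push.png",(170,150,420,330),3)
E
```

```text
23.4583 [0.5275 0.1521 0.0336] [-0.1     0.5043  0.9181] [-0.6838  0.4932  0.3308  2.194  -0.2014  0.2227 -1.7904]
0.541 24.01 [ 0.3402  0.0336 -0.4271] [0.5799 0.1512 0.0495] 91.4 0.4 441
0.5435 24.46 [ 0.5937  0.9585 -0.8494] [0.5806 0.1511 0.0501] 91.9 1.7 432
0.545 24.81 [-0.4366 -0.1837  0.3694] [0.582  0.1513 0.0496] 93.2 0.7 427
0.5465 25.16 [-1.1829  0.35   -0.3352] [0.5838 0.1512 0.0503] 92.6 1.9 421
0.548 25.51 [-0.6977  0.3826 -0.5832] [0.5853 0.1514 0.0497] 92.8 0.5 418
```

View pics/push.png

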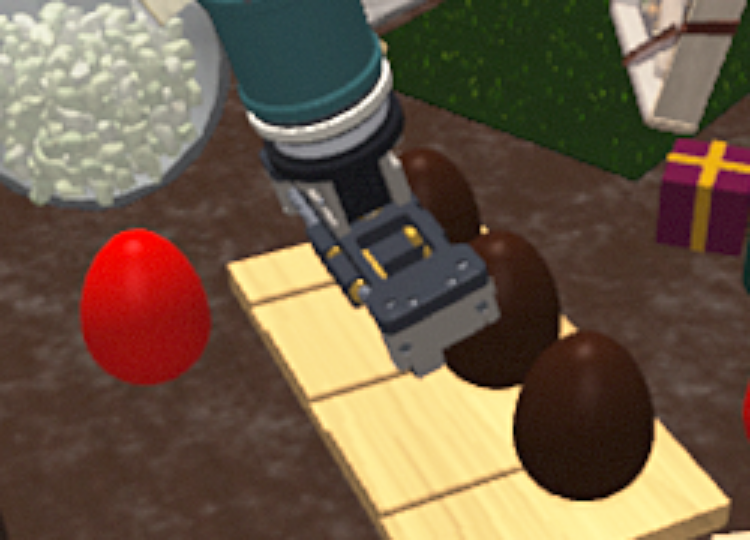

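The push slid the egg smoothly to about x = 0.585 with negligible force. One last small step, then I'll back off and check.

```bash
python3 - <<'E'
from h import *
np.set_printoptions(precision=4,suppress=True)
s=env.sense();env.movel(s["ee_pos"]+[.0008,0,0],rate=.01)
env.movel(s["ee_pos"]+[-.025,0,.004],rate=.05)
env.movel(s["ee_pos"]+[-.04,0,.10],rate=.15)
s=env.sense()
env.movel(s["ee_pos"]+[-.05,-.16,.10],rate=.25)
env.pause(.5);print(env.sense()["t"])
for cam in("scene","side"):
    for k in range(2):
        p,d=viewer.read_camera(cam);W=cloud(cam,d)
        for dy in(0,.108,-.108):
            V=W-[0,dy,0];c,th,l,e,n=egg_from(p,d,V,(90,));print(cam,dy,c,round(th,1),round(l,1),n)
snap("side","fin.png",(170,150,420,330),3)
E
```

```text
28.7667
scene 0 [0.5845 0.1511 0.05  ] 90.5 1.6 456
scene 0.108 [0.5855 0.1525 0.0499] 91.1 0.9 501
scene -0.108 [0.5859 0.1529 0.0489] 88.7 -1.6 437
scene 0 [0.5846 0.1513 0.0498] 90.4 1.0 454
scene 0.108 [0.5854 0.1523 0.0502] 90.8 1.4 503
scene -0.108 [0.5859 0.1526 0.0491] 89.3 -0.1 436
side 0 [0.5849 0.151  0.0491] 90.9 2.0 420
side 0.108 [0.5858 0.1522 0.0514] 89.0 4.2 566
side -0.108 [0.5864 0.1522 0.0485] 88.9 0.7 410
side 0 [0.5847 0.1514 0.0491] 90.7 0.9 420
side 0.108 [0.5858 0.1523 0.0512] 90.3 4.0 568
side -0.108 [0.5862 0.1524 0.049 ] 90.2 0.5 410
```

View pics/fin.png

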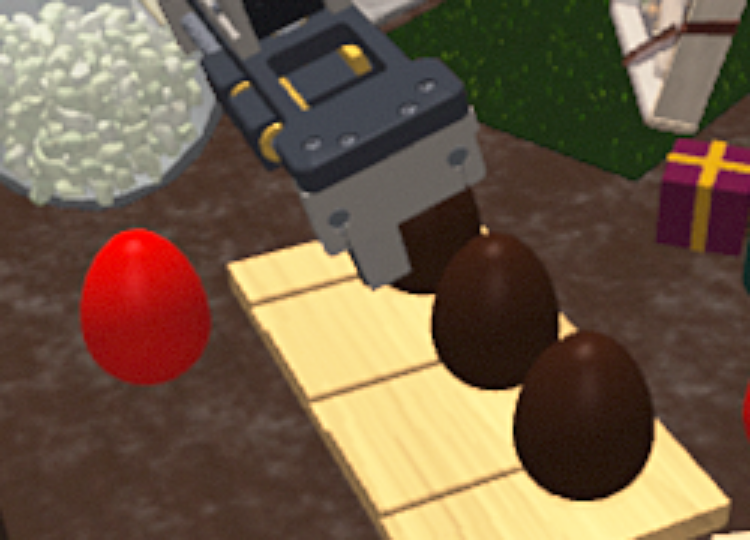

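The middle egg stands upright at crop (495,310). It is within about 2 mm of the dish centre and at its neighbours' height, inside the 5.5 mm slack of the flat floor. The neighbours and the red eggs are unmoved, and the gripper is clear.

```bash
python3 -c "
from h import *
print(workorder.finish_job(), env.sense()['t'])"
```

```text
the job is handed in; nothing more can be done
the job is handed in; nothing more can be done
```

The toppled egg now stands upright in the middle dish, flat on the floor and within about 2 mm of centre; the other two eggs and the red look-alikes are where they were, and the job is handed in, with the last clock reading 28.8 s of the 54 s allowed and no verdict shown.

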